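# Bolt the hatch shut

## Robot

A 6-joint arm with a two-finger parallel gripper is mounted at the origin on a cart in front of the work surface, level with it; the furniture and walls round the work are solid. World frame = base frame: x ahead of the robot, y to its left, z up, the work surface at z = 0. Lengths are in mm, angles in degrees, forces in N, time in s.
With the tool pointing down it reaches from about 350 to 850 mm from the base axis. Payload 8.1 kg.
Tool frame: the origin (TCP) lies between the finger pads; the fingertips stand 22 mm ahead of it and the grasp point (between the pads) lies 3 mm ahead of it; z points along the fingers, y is the line along which they close (so a half turn about z gives the same grasp; the last joint's range is limited). The gripper opens to 85 mm and grips with 20 to 120 N. Pads are 22 mm wide; open, the fingers measure 114 mm over their backs; the gripper's body (76 mm by 85 mm) begins 54 mm behind the grasp point. The pads swing forward as they close: fully open they stand 13 mm farther back than shut.
Start: joints at [68.904, 7.471, 85.268, -0, 87.261, -4.893], TCP at [167.405, 576.178, 253.292] pointing down, gripper open.
Joint ranges: [-169.43, 169.43], [-51.17, 129.36], [1.28, 143.12], [-76.62, 256.62], [0, 156.53], [-152.29, 152.29]. Speed limits (degrees/s): [136.94, 136.94, 159.86, 180, 180, 180].

## Interface

Orientations are given as [roll, pitch, yaw] about the fixed x, y, z axes, in that order (R = Rz(yaw) Ry(pitch) Rx(roll)).
In Python, from bench import sense, snapshot, calibration, hand_in gives the robot as it stands.
- The arm moves only by the shell command python3 -m crank 'ROWS' [FORCE]. ROWS is JSON, a list of rows, each a list of 5 numbers: the shift along the tool's x, y, z in cm, then the turn about the tool's z in rad, then the finger opening in cm, from 0 to 8.54. A call has 1 to 20 rows; each row is the pose to reach, as a shift and turn from the pose commanded when the call began, along the tool's axes at that moment; what a row does not reach only later rows make up. A row lasts 1/10 s, in which the tool goes at most 50 mm and 8.59 degrees, less where a joint would pass 70% of its speed; a pose out of reach is approached as far as the arm can. A call with a gripper value outside its range is refused whole. The fingers move at their own pace and stop on an object; FORCE is the grip in N (left out, the last holds). Time passes only in rows, so rows that repeat a pose let the fingers close. It gives the time, the measured TCP pose, the force, the opening and the grip force at its end, in the units of the state.
- sense(): the state, without advancing time (a new reading comes with each control period).
- snapshot(name): name is "scene" or "top"; returns (picture, depth): 400x640x3 uint8, red, green, blue; 400x640 float32, mm along the optical axis (not along the pixel's ray), 0 where there is no reading.
- calibration(name): a dict with "fovy" (degrees; the focal length in pixels is half the picture's height over the tangent of half this angle, whatever the lens; pixels are square), "cx", "cy" (the principal point, pixels), "rvec" (rotation vector, rad) and "tvec" (3), from world to camera coordinates, as OpenCV has them. Camera axes: x right, y down, z forward; pixel columns grow to the right and rows downward; lengths in mm; the calibration is good to about 2 mm. A picture is of the moment at which its call begins. calibration takes no time and is no camera call.
- hand_in(): hands the job in; it is judged then, once.
The state is a dict: "time": time; "joint_pos": joint angles; "qd": joint speeds; "joint_efforts": joint torques, N m; "tool_pos": TCP position; "tcp_rot": TCP orientation; "ft_force": force on the tool from outside, world axes, zero at the start; "wrist_torque": the same for the moment, N m; "finger_gap": finger opening in mm; "grip_force": force on a finger pad.
Only numpy, scipy, OpenCV 4.12 (cv2) and the standard library are available. Lean on these libraries where they do the work, as an engineer would, in place of code of your own. Each camera call takes 0.05 s, during which the arm holds its last target. There are 200 camera calls.

## Task

Bolt the hatch of the low grey box shut: slide its sprung barrel bolt across until the handle meets the stop lug, then, holding it there against its spring, turn the handle down over the front of the box into the notch until it rests on the notch's floor, and let go of it. Feel for the stop and work gently (a 5 N touch on the stop is plenty; never press the handle against the bracket with more than 20 N), and leave the tape measure, the marker and the screwdriver where they lie.

Things in the scene. Friction and masses are not known exactly. Their poses are not given: they have to be found in the camera images.
- hatch: Low grey box, 160 (x) x 300 (y) x 60 mm, fixed to the worktop, with an aluminium hatch leaf on top. Origin: centre of its underside; x to its back, y left along the front, z up; its front (-x) faces roughly the robot. The steel bolt (12 mm rod) lies along y at x -60, z 76 mm, in straps (and a stop lug) up to z 90 mm. It carries the steel notch bracket on its front edge.
- bolt_axis (a point): Point on the bolt's axis at the root of the handle; slides with the bolt. Strip, notch and lug are one bracket, set by hand along y and clamped: the handle meets the lug after a travel of 38 to 70 mm, differing from box to box and unmeasured. Pressing the handle on lug, strip edge or notch sides with more than 20 N fails; leverage makes 8 N down at the knob 19 N on the strip.
- knob (a point): Centre of the steel drum knob at the handle's end (a short cylinder, 20 mm across, 18 mm long between flat faces that look along the bolt), 58 mm from the bolt's axis on a 10 mm stem: straight above the axis when upright. Moves with bolt and handle. Pinched from above on its flat faces it turns between the pads, dragging a little.
- bolt (a joint): Travel of the bolt in m along the box's +y: 0 withdrawn (start), grows as it is thrown. A return spring pulls it back with 2 N at 0 and 0.7 N more per 10 mm (5 to 7 N at the lug), and friction adds 1 N: let go with the handle up, it springs back to 0; down in the notch, the notch's side holds it, up to 4 mm back from the lug.
- bolt_handle (a joint): Turn of the handle about the bolt's axis in rad: 0 upright, grows as the knob swings forward and down towards the robot (the box's -x); 1.57 level: down at its stop on the notch's floor, where it may be pressed home. Stays where it is left; turns with about 1 N at the knob. Starts between -0.15 and 0.35.
- tape_measure: Bystander: yellow and black tape measure, 64 x 75 x 30 mm, lying on the hatch leaf behind the bolt. Origin: centre of its underside.
- marker_0: Bystander: white marker with black cap, 16 x 137 x 18 mm, lying on the box's top behind the bolt. Origin: centre of its underside.
- screwdriver: Bystander: screwdriver with yellow and black handle, 29 x 192 x 29 mm, lying on the worktop in front of the box. Origin: centre of its underside.
- front_edge (a point): Fixed point of the box, on the strip's top edge (z 88 mm) at the notch's average place. Strip: upright, x -88 to -82 mm; elsewhere than at the notch it lets the handle lean only 0.85 rad. Notch: slot 14 mm wide along y, open upwards, floor at z 71 mm. Stop lug: across the bolt's path, its face flush with the notch's +y wall: a handle held against the lug is in line with the notch.

How it is judged:
By the outcome, as a careful person would: the job done as asked, in the order asked, and still so for the second after the job is handed in, with the robot touching nothing.
It also fails if it takes over 51 s, if anything falls off the work surface, if the arm or the gripper's body presses on something with over 40 N, if the wrist force passes 120 N, or if a joint passes its speed limit or range.

## Working session

There is one attempt and no reset: what is moved stays moved. The work goes in short steps, Python scripts to look and compute and a shell command to move; the robot and the scene stay as the last step left them, time stands still between calls to the robot, and variables do not carry over. Pictures are saved under pics/ and viewed, at most 10 in all, crops included, and the job is handed in when it is done.

```bash
mkdir -p pics; cat > h.py <<'E'
import numpy as np,cv2
from bench import *
def cam(n):
    c=calibration(n);f=200/np.tan(np.radians(c['fovy']/2));R=cv2.Rodrigues(np.array(c['rvec'],float))[0]
    return f,c['cx'],c['cy'],R,np.array(c['tvec'],float).ravel()
def cloud(n,d):
    f,cx,cy,R,t=cam(n);v,u=np.mgrid[:400,:640]
    P=np.stack([(u-cx)/f*d,(v-cy)/f*d,d],-1)
    W=(P-t)@R; W[d<=0]=np.nan; return W
E
python3 - <<'E'
from h import *
s=sense();print({k:np.round(s[k],3) for k in s})
for n in("scene","top"):
    p,d=snapshot(n);np.savez(n+'0.npz',p=p,d=d);cv2.imwrite(f'pics/{n}0.png',p[...,::-1]);print(calibration(n))
E
```

```text
{'time': np.float64(0.0), 'joint_pos': array([ 6.8904e+01,  7.5160e+00,  8.5328e+01, -1.0000e-03,  8.7260e+01,
       -4.8910e+00]), 'qd': array([ 0.028, -0.073,  0.001, -0.062,  0.089,  0.008]), 'joint_efforts': array([-2.0000e-03, -5.6942e+01, -5.0054e+01, -0.0000e+00,  1.5000e-02,
        0.0000e+00]), 'tool_pos': array([167.231, 575.708, 252.246]), 'tcp_rot': array([-1.79896e+02, -8.00000e-03,  1.63795e+02]), 'ft_force': array([0.605, 0.134, 0.465]), 'wrist_torque': array([-0.005, -0.03 , -0.067]), 'grip_force': np.float64(0.0), 'finger_gap': np.float64(85.378)}
{'fovy': 48.29641660276182, 'cx': 310.88779040054163, 'cy': 203.95647991818737, 'rvec': array([ 1.19148851, -1.92977572,  1.25448778]), 'tvec': array([282.85298549, 309.37448969, 464.08462499])}
{'fovy': 42.25646855758728, 'cx': 323.2829646597217, 'cy': 202.8355308066686, 'rvec': array([ 2.22077016, -2.184455  ,  0.0700754 ]), 'tvec': array([ 19.01862633, 573.35406055, 935.13200925])}
```

View pics/scene0.png

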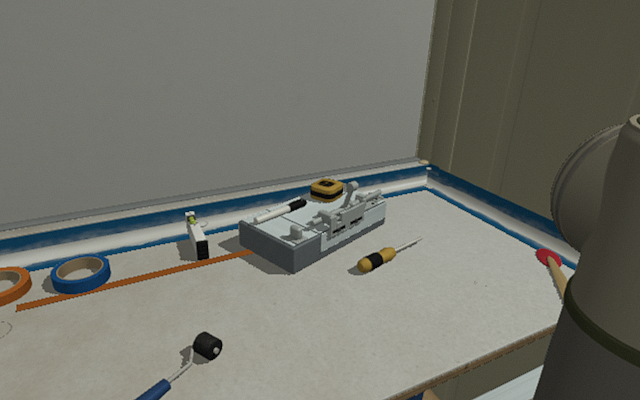

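View pics/top0.png

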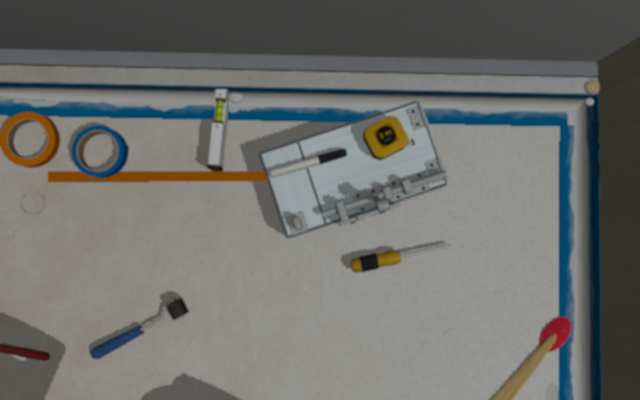

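The top view shows the box with corners near (262,153), (418,102), (447,185) and (288,237). The bolt lies along its lower edge, and the screwdriver is at (400,255). I'll fit the box pose and zoom in.

```bash
python3 - <<'E'
from h import *
z=np.load('top0.npz');W=cloud('top',z['d'])
m=(W[...,2]>52)&(W[...,2]<68);m[:95]=0;m[245:]=0;m[:,:255]=0;m[:,455:]=0
P=W[m][:,:2].astype(np.float32);r=cv2.minAreaRect(P);print(r,cv2.boxPoints(r).round(1).tolist(),np.median(W[m][:,2]))
for v,u in [(153,262),(102,418),(185,447),(237,288)]: 
    f,cx,cy,R,t=cam('top');q=R.T@np.array([(u-cx)/f,(v-cy)/f,1]);o=-R.T@t;print((o+q*(60-o[2])/q[2]).round(1))
m2=(W[...,2]>95);m2[:95]=0;m2[245:]=0;m2[:,:255]=0;m2[:,455:]=0
for v,u in np.argwhere(m2)[::4]: print(u,v,W[v,u].round(0),end=';')
a=cv2.resize(z['p'][90:245,255:455],None,fx=4,fy=3.8,interpolation=cv2.INTER_CUBIC)
s=np.load('scene0.npz')['p'];b=cv2.resize(s[170:275,235:395],(800,525),interpolation=cv2.INTER_CUBIC)
cv2.imwrite('pics/a.png',a[...,::-1]);cv2.imwrite('pics/b.png',b[...,::-1])
E
```

```text
((628.276611328125, -24.219039916992188), (170.5819549560547, 300.7993469238281), 19.49125099182129) [[497.70001220703125, 89.0999984741211], [598.0999755859375, -194.5], [758.9000244140625, -137.5], [658.5, 146.0]] 60.334166701605746
[656.2 137.8  60. ]
[ 751.9 -135.4   60. ]
[ 605.6 -187.5   60. ]
[510.2  89.4  60. ]
385 125 [702. -73.  96.];378 197 [580. -61. 104.];377 198 [578. -59. 106.];385 198 [576. -69. 134.];377 199 [576. -59. 108.];381 199 [575. -62. 136.];385 199 [574. -68. 140.];377 200 [574. -59. 112.];381 200 [573. -62. 138.];385 200 [573. -68. 142.];377 201 [571. -56. 137.];381 201 [571. -62. 141.];385 201 [571. -68. 143.];377 202 [570. -56. 138.];381 202 [569. -62. 142.];385 202 [569. -68. 143.];376 203 [568. -55. 134.];380 203 [568. -60. 141.];384 203 [568. -67. 139.];388 203 [568. -73. 142.];380 204 [566. -60. 139.];384 204 [566. -66. 142.];388 204 [566. -73. 141.];379 205 [565. -58. 142.];383 205 [565. -65. 139.];387 205 [565. -71. 140.];379 206 [563. -58. 142.];383 206 [563. -65. 143.];387 206 [563. -71. 140.];378 207 [561. -57. 140.];382 207 [562. -63. 140.];386 207 [562. -70. 141.];377 208 [560. -57. 125.];381 208 [560. -62. 138.];385 208 [560. -68. 138.];389 208 [560. -75. 136.];381 209 [558. -62. 140.];385 209 [559. -69. 137.];378 210 [557. -59. 128.];382 210 [557. -64. 139.];379 211 [555. -59. 135.];
```

View pics/a.png

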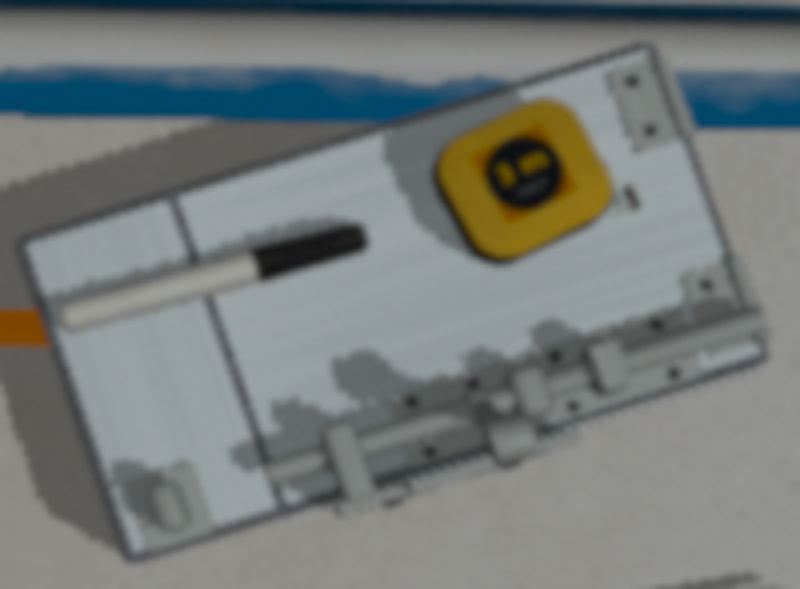

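View pics/b.png

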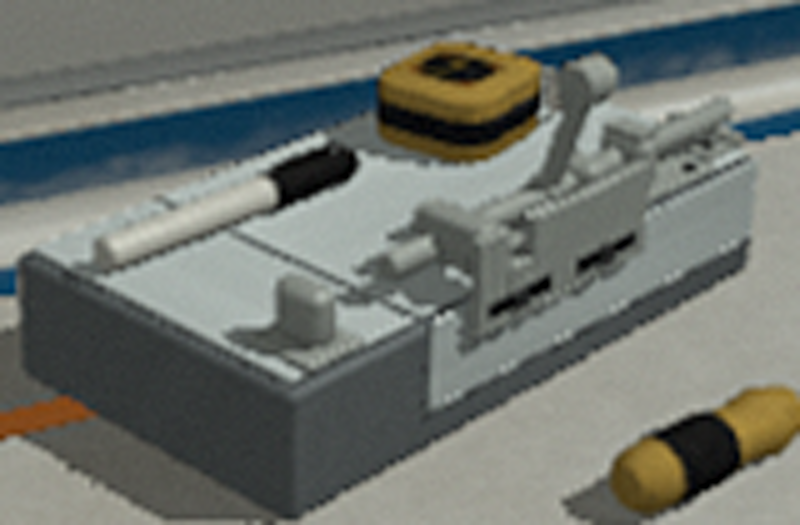

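The zooms show the knob at about px (383,204) in the top view, world (566,-65,132), leaning slightly forward. The lug and notch are to its left, near px (342,205). I'll move above the knob and work out the lug position from the saved cloud.

```bash
python3 -m crank '[[-56.2,-50.4,5,-0.618,8.5],[-56.2,-50.4,5,-0.618,8.5],[-56.2,-50.4,5,-0.618,8.5],[-56.2,-50.4,5,-0.618,8.5],[-56.2,-50.4,5,-0.618,8.5],[-56.2,-50.4,5,-0.618,8.5],[-56.2,-50.4,5,-0.618,8.5],[-56.2,-50.4,5,-0.618,8.5],[-56.2,-50.4,5,-0.618,8.5],[-56.2,-50.4,5,-0.618,8.5],[-56.2,-50.4,5,-0.618,8.5],[-56.2,-50.4,5,-0.618,8.5],[-56.2,-50.4,5,-0.618,8.5],[-56.2,-50.4,5,-0.618,8.5],[-56.2,-50.4,5,-0.618,8.5],[-56.2,-50.4,5,-0.618,8.5],[-56.2,-50.4,5,-0.618,8.5],[-56.2,-50.4,5,-0.618,8.5],[-56.2,-50.4,5,-0.618,8.5],[-56.2,-50.4,5,-0.618,8.5]]' 25
python3 - <<'E'
from h import *
a=np.radians(19.2);A=np.array([[np.cos(a),np.sin(a)],[-np.sin(a),np.cos(a)]])
for n,win in(('top',(95,245,255,455)),('scene',(170,275,235,395))):
    W=cloud(n,np.load(n+'0.npz')['d']);W=W[win[0]:win[1],win[2]:win[3]].reshape(-1,3);W=W[~np.isnan(W[:,0])]
    B=np.c_[(W[:,:2]-[630,-24])@A.T,W[:,2]]
    k=B[(B[:,2]>118)];k=k[k[:,0]<-40];print(n,'knob',len(k),k.mean(0),np.percentile(k,[3,97],axis=0).round(1).tolist())
    m=(B[:,0]>-95)&(B[:,0]<-35)
    for y in range(-80,90,4):
        c=B[m&(abs(B[:,1]-y)<2)]
        if len(c): h=c[c[:,2]>82]; print(y,len(c),c[:,2].max().round(0),len(h),h[:,0].round(0).min() if len(h) else '',h[:,0].max().round(0) if len(h) else '')
E
```

```text
time: 2.1
tool_pos: [566.1, -63.2, 203.6]
tcp_rot: [180.0, 0.0, -160.7]
ft_force: [0.7, 1.3, -0.2]
finger_gap: 85.1
grip_force: 0.0
top knob 144 [-74.29796679 -16.75232202 138.93965917] [[-83.2, -25.7, 129.7], [-65.4, -8.6, 143.1]]
-80 65 93.0 22 -66.0 -46.0
-76 70 91.0 30 -68.0 -45.0
-72 83 92.0 29 -67.0 -46.0
-68 95 92.0 27 -66.0 -46.0
-64 68 84.0 5 -59.0 -53.0
-60 64 85.0 4 -59.0 -54.0
-56 69 84.0 6 -60.0 -54.0
-52 73 92.0 9 -84.0 -53.0
-48 61 90.0 14 -84.0 -50.0
-44 71 89.0 34 -83.0 -45.0
-40 77 90.0 40 -84.0 -46.0
-36 66 90.0 40 -84.0 -46.0
-32 53 89.0 16 -63.0 -47.0
-28 49 142.0 5 -73.0 -55.0
-24 75 143.0 32 -84.0 -53.0
-20 78 146.0 45 -84.0 -52.0
-16 97 144.0 50 -84.0 -52.0
-12 111 142.0 49 -84.0 -51.0
-8 100 143.0 34 -84.0 -55.0
-4 78 90.0 14 -84.0 -55.0
0 73 91.0 11 -84.0 -53.0
4 78 90.0 13 -84.0 -52.0
8 77 90.0 15 -84.0 -53.0
12 77 91.0 13 -84.0 -54.0
16 81 92.0 14 -84.0 -54.0
20 77 91.0 10 -84.0 -53.0
24 78 90.0 10 -84.0 -56.0
28 77 85.0 2 -59.0 -56.0
32 75 84.0 4 -59.0 -52.0
36 60 90.0 13 -79.0 -47.0
40 75 93.0 53 -84.0 -45.0
44 79 94.0 60 -85.0 -45.0
48 76 93.0 54 -85.0 
[... 654 characters left out ...]
.0 -55.0
-28 54 89.0 6 -83.0 -79.0
-24 54 141.0 12 -85.0 -60.0
-20 72 142.0 21 -84.0 -72.0
-16 93 141.0 42 -84.0 -53.0
-12 132 141.0 76 -84.0 -50.0
-8 120 141.0 65 -84.0 -55.0
-4 66 135.0 11 -85.0 -55.0
0 59 88.0 4 -83.0 -82.0
4 63 88.0 7 -86.0 -56.0
8 62 89.0 7 -86.0 -58.0
12 69 88.0 8 -85.0 -56.0
16 69 89.0 7 -84.0 -56.0
20 57 88.0 5 -84.0 -80.0
24 68 88.0 10 -85.0 -55.0
28 49 82.0 0  
32 47 71.0 0  
36 50 87.0 1 -81.0 -81.0
40 66 90.0 8 -85.0 -47.0
44 89 91.0 22 -84.0 -44.0
48 96 91.0 27 -86.0 -46.0
52 167 91.0 54 -85.0 -44.0
56 122 89.0 14 -85.0 -52.0
60 69 82.0 0  
64 74 82.0 0  
68 75 82.0 0  
72 72 83.0 1 -56.0 -56.0
76 104 83.0 3 -58.0 -54.0
80 75 81.0 0  
84 69 62.0 0  
88 70 61.0 0
```

```bash
python3 -m crank '[[0.1,0,3,0,8.5],[0.1,0,5,0,8.5],[0.1,0,6.4,0,8.5],[0.1,0,6.8,0,8.5],[0.1,0,6.8,0,6],[0.1,0,6.8,0,4],[0.1,0,6.8,0,3],[0.1,0,6.8,0,2.5],[0.1,0,6.8,0,2.2],[0.1,0,6.8,0,2],[0.1,0,6.8,0,1.5],[0.1,0,6.8,0,1.5],[0.1,0,6.8,0,1.5],[0.1,0,6.8,0,1.5]]' 20
```

```text
time: 3.5
tool_pos: [565.6, -64.8, 135.6]
tcp_rot: [180.0, 0.0, -160.8]
ft_force: [-2.5, 1.7, 5.0]
finger_gap: 17.9
grip_force: 22.1
```

```bash
python3 -m crank '[[0,0.3,0,0,1.5],[0,0.7,0,0,1.5],[0,1.1,0,0,1.5],[0,1.5,0,0,1.5],[0,1.9,0,0,1.5],[0,2.3,0,0,1.5],[0,2.7,0,0,1.5],[0,3.0,0,0,1.5],[0,3.2,0,0,1.5],[0,3.4,0,0,1.5],[0,3.5,0,0,1.5],[0,3.6,0,0,1.5],[0,3.6,0,0,1.5]]'
```

```text
time: 4.8
tool_pos: [553.7, -31.0, 135.6]
tcp_rot: [-180.0, 0.0, -160.8]
ft_force: [-0.2, -5.2, 5.9]
finger_gap: 17.5
grip_force: 22.1
```

```bash
python3 -m crank '[[0,0.2,0,0,1.5],[0,0.4,0,0,1.5],[0,0.6,0,0,1.5],[0,0.7,0,0,1.5],[0,0.8,0,0,1.5],[0,0.8,0,0,1.5]]'; python3 -m crank '[[0,0.1,0,0,1.5],[0,0.1,0,0,1.5]]';python3 -m crank '[[0,0.1,0,0,1.5],[0,0.1,0,0,1.5]]'
```

```text
time: 5.4
tool_pos: [551.1, -23.6, 135.6]
tcp_rot: [-179.9, 0.0, -160.8]
ft_force: [-0.5, -5.8, 6.4]
finger_gap: 17.7
grip_force: 22.1
time: 5.6
tool_pos: [550.8, -22.7, 135.6]
tcp_rot: [-179.9, 0.0, -160.8]
ft_force: [-0.1, -6.4, 6.0]
finger_gap: 17.9
grip_force: 22.1
time: 5.8
tool_pos: [550.4, -21.8, 135.6]
tcp_rot: [-179.9, 0.0, -160.8]
ft_force: [-0.7, -6.5, 5.1]
finger_gap: 17.5
grip_force: 22.1
```

```bash
python3 -m crank '[[0,0.1,0,0,1.5],[0,0.1,0,0,1.5]]' | sed -n 2,4p; python3 -m crank '[[0,0.1,0,0,1.5],[0,0.1,0,0,1.5]]'| sed -n 2,4p
```

```text
tool_pos: [550.1, -20.9, 135.6]
tcp_rot: [-179.9, 0.0, -160.8]
ft_force: [-0.5, -6.0, 5.6]
tool_pos: [549.8, -19.9, 135.6]
tcp_rot: [-179.9, 0.0, -160.8]
ft_force: [-0.1, -6.1, 4.8]
```

```bash
python3 -m crank '[[0,0.1,0,0,1.5],[0,0.1,0,0,1.5]]' | sed -n 2,4p
```

```text
tool_pos: [549.5, -19.0, 135.6]
tcp_rot: [-179.9, 0.0, -160.8]
ft_force: [-0.2, -6.4, 6.2]
```

Travel is about 48.5 mm; continue in small steps.

```bash
python3 -m crank '[[0,0.1,0,0,1.5],[0,0.1,0,0,1.5]]' | sed -n 2,4p
```

```text
tool_pos: [549.1, -18.1, 135.6]
tcp_rot: [-179.9, 0.0, -160.8]
ft_force: [-0.2, -6.9, 4.6]
```

```bash
python3 -m crank '[[0,0.05,0,0,1.5],[0,0.05,0,0,1.5]]' | sed -n 2,4p
```

```text
tool_pos: [549.0, -17.7, 135.6]
tcp_rot: [-179.9, 0.0, -160.8]
ft_force: [-0.6, -6.0, 4.5]
```

```bash
python3 -m crank '[[0,0.05,0,0,1.5],[0,0.05,0,0,1.5]]' | sed -n 2,4p
```

```text
tool_pos: [548.8, -17.2, 135.6]
tcp_rot: [-179.9, 0.0, -160.8]
ft_force: [-1.0, -7.1, 5.3]
```

```bash
python3 -m crank '[[0,0.05,0,0,1.5],[0,0.05,0,0,1.5]]' | sed -n 2,4p
```

```text
tool_pos: [548.8, -17.0, 135.6]
tcp_rot: [-179.9, 0.0, -160.8]
ft_force: [-0.1, -8.2, 4.8]
```

```bash
python3 -m crank '[[0,0.05,0,0,1.5],[0,0.05,0,0,1.5]]' | sed -n 2,4p
```

```text
tool_pos: [548.7, -16.9, 135.6]
tcp_rot: [-179.9, 0.0, -160.8]
ft_force: [1.0, -8.9, 4.0]
```

```bash
python3 -m crank '[[0,0.05,0,0,1.5],[0,0.05,0,0,1.5]]' | sed -n 2,4p
```

```text
tool_pos: [548.7, -16.7, 135.7]
tcp_rot: [-179.8, 0.0, -160.8]
ft_force: [1.0, -11.1, 4.4]
```

```bash
python3 -m crank '[[0,0.05,0,0,1.5],[0,0.05,0,0,1.5]]' | sed -n 2,4p
```

```text
tool_pos: [548.6, -16.6, 135.7]
tcp_rot: [-179.8, 0.0, -160.8]
ft_force: [2.2, -12.1, 3.2]
```

Contact with the lug, about 5.5 N above the spring load. I'll ease back slightly and start the arc.

```bash
python3 -m crank '[[0.27,-0.05,0.07,0,1.5],[0.54,-0.05,0.17,0,1.5],[0.82,-0.05,0.28,0,1.5],[1.08,-0.05,0.4,0,1.5],[1.34,-0.05,0.53,0,1.5],[1.59,-0.05,0.68,0,1.5],[1.83,-0.05,0.84,0,1.5],[2.07,-0.05,1.0,0,1.5],[2.3,-0.05,1.18,0,1.5],[2.3,-0.05,1.18,0,1.5],[2.3,-0.05,1.18,0,1.5]]'
```

```text
time: 8.9
tool_pos: [527.8, -24.0, 124.2]
tcp_rot: [-179.8, 0.1, -160.8]
ft_force: [4.0, -10.0, 2.0]
finger_gap: 17.7
grip_force: 22.5
```

```bash
python3 -m crank '[[0.21,0,0.19,0,1.5],[0.42,0,0.4,0,1.5],[0.62,0,0.61,0,1.5],[0.8,0,0.83,0,1.5],[0.8,0,0.83,0,1.5]]'
```

```text
time: 9.4
tool_pos: [520.2, -26.7, 115.9]
tcp_rot: [-179.8, 0.1, -160.8]
ft_force: [4.3, -10.6, 2.7]
finger_gap: 17.6
grip_force: 23.2
```

```bash
python3 -m crank '[[0.18,0,0.23,0,1.5],[0.34,0,0.48,0,1.5],[0.34,0,0.48,0,1.5]]'
```

```text
time: 9.7
tool_pos: [517.0, -27.9, 111.1]
tcp_rot: [-179.8, 0.1, -160.8]
ft_force: [4.1, -10.2, 1.8]
finger_gap: 17.2
grip_force: 23.8
```

```bash
python3 -m crank '[[0.15,0,0.25,0,1.5],[0.29,0,0.5,0,1.5],[0.42,0,0.76,0,1.5],[0.53,0,1.03,0,1.5],[0.63,0,1.3,0,1.5],[0.71,0,1.58,0,1.5],[0.78,0,1.86,0,1.5],[0.84,0,2.14,0,1.5],[0.84,0,2.14,0,1.5]]'
```

```text
time: 10.6
tool_pos: [509.0, -30.7, 89.6]
tcp_rot: [-179.8, 0.1, -160.8]
ft_force: [3.4, -11.4, 2.1]
finger_gap: 17.6
grip_force: 26.6
```

```bash
python3 -m crank '[[0.04,0,0.29,0,1.5],[0.07,0,0.58,0,1.5],[0.08,0,0.85,0,1.5],[0.08,0,0.95,0,1.5],[0.08,0,0.95,0,1.5]]'
```

```text
time: 11.1
tool_pos: [508.1, -31.0, 80.1]
tcp_rot: [-179.8, 0.1, -160.8]
ft_force: [2.3, -12.4, 4.3]
finger_gap: 17.7
grip_force: 28.2
```

```bash
python3 -m crank '[[0,0,0.1,0,1.5],[0,0,0.1,0,1.5]]'|sed -n '2p;4p'; python3 -m crank '[[0,0,0.05,0,1.5],[0,0,0.05,0,1.5]]'|sed -n '2p;4p'
```

```text
tool_pos: [508.1, -31.1, 79.2]
ft_force: [2.1, -12.3, 3.9]
tool_pos: [508.1, -31.1, 78.8]
ft_force: [1.7, -12.8, 3.7]
```

```bash
python3 -m crank '[[0,0,0.05,0,1.5],[0,0,0.05,0,1.5]]'|sed -n '2p;4p'
```

```text
tool_pos: [508.1, -31.0, 78.3]
ft_force: [1.8, -12.2, 5.3]
```

```bash
python3 -m crank '[[0,0,0.05,0,1.5],[0,0,0.05,0,1.5]]'|sed -n '2p;4p'
```

```text
tool_pos: [508.0, -31.1, 77.8]
ft_force: [0.7, -11.9, 4.8]
```

```bash
python3 -m crank '[[0,0,0.05,0,1.5],[0,0,0.05,0,1.5]]'|sed -n '2p;4p'
```

```text
tool_pos: [508.1, -31.1, 77.3]
ft_force: [0.8, -12.3, 3.9]
```

```bash
python3 -m crank '[[0,0,0.05,0,1.5],[0,0,0.05,0,1.5]]'|sed -n '2p;4p'
```

```text
tool_pos: [508.1, -31.1, 76.8]
ft_force: [0.6, -11.4, 4.5]
```

```bash
python3 -m crank '[[0,0,0.1,0,1.5],[0,0,0.1,0,1.5]]'|sed -n '2p;4p'
```

```text
tool_pos: [508.1, -31.1, 75.7]
ft_force: [1.4, -11.5, 3.4]
```

```bash
python3 -m crank '[[0,0,0.1,0,1.5],[0,0,0.1,0,1.5]]'|sed -n '2p;4p'
```

```text
tool_pos: [508.1, -31.0, 74.7]
ft_force: [2.3, -11.6, 4.1]
```

```bash
python3 - <<'E'
from h import *
p,d=snapshot('scene');np.savez('scene1.npz',p=p,d=d)
cv2.imwrite('pics/c.png',cv2.resize(p[160:275,235:415],(800,511),interpolation=cv2.INTER_CUBIC)[...,::-1])
E
```

```text
(no output)
```

View pics/c.png

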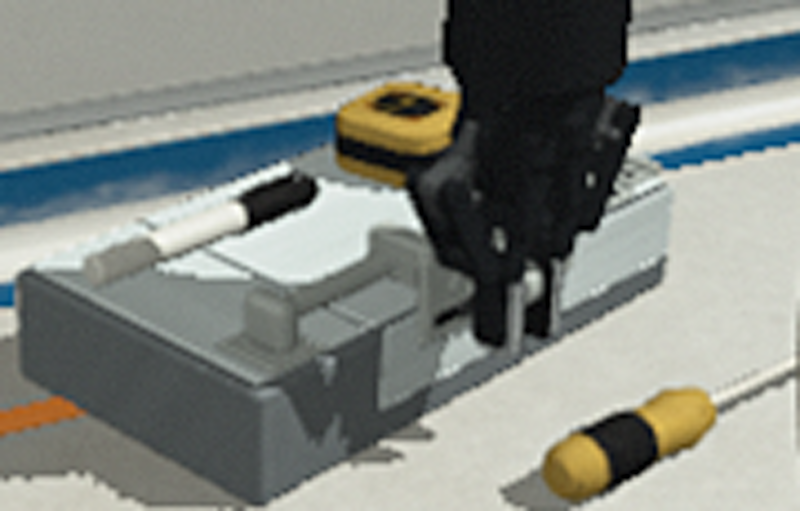

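The crop shows the knob between the fingers near (530,283), which is px (354,224) in the full frame. I'll measure its height.

```bash
python3 - <<'E'
from h import *
z=np.load('scene1.npz');W=cloud('scene',z['d'])
a=np.radians(19.2);A=np.array([[np.cos(a),np.sin(a)],[-np.sin(a),np.cos(a)]])
for v in range(216,240,2):
  print(v,[(*(A@(W[v,u,:2]-[630,-24])).round(0).astype(int).tolist(),int(W[v,u,2]),int(z['p'][v,u].mean())) for u in range(344,364,2)])
E
```

```text
216 [(-128, 72, 113, 27), (-123, 59, 107, 28), (-126, 58, 107, 50), (-126, 52, 106, 25), (-128, 49, 105, 25), (-114, 23, 91, 20), (-119, 23, 93, 21), (-122, 22, 94, 22), (-128, 24, 96, 18), (-130, 19, 95, 15)]
218 [(-128, 72, 109, 25), (-128, 65, 106, 27), (-125, 56, 102, 19), (-128, 54, 103, 25), (-127, 47, 100, 24), (-115, 25, 88, 46), (-120, 25, 90, 13), (-124, 23, 90, 22), (-124, 18, 89, 68), (-83, -47, 51, 94)]
220 [(-127, 71, 104, 29), (-129, 67, 103, 28), (-126, 57, 99, 22), (-128, 53, 98, 27), (-129, 48, 97, 18), (-120, 31, 87, 97), (-121, 25, 86, 55), (-125, 24, 87, 6), (-126, 20, 86, 132), (-84, -46, 48, 135)]
222 [(-128, 72, 101, 24), (-123, 59, 94, 29), (-127, 58, 95, 17), (-129, 54, 94, 19), (-126, 44, 90, 61), (-122, 33, 85, 208), (-123, 27, 83, 151), (-125, 25, 83, 0), (-126, 20, 81, 130), (-76, -58, 36, 173)]
224 [(-116, 56, 86, 17), (-121, 56, 88, 19), (-122, 51, 87, 14), (-127, 51, 89, 83), (-125, 42, 85, 108), (-123, 34, 81, 159), (-122, 26, 78, 134), (-127, 27, 80, 1), (-127, 20, 77, 104), (-76, -59, 30, 180)]
226 [(-115, 54, 81, 22), (-122, 57, 85, 21), (-123, 51
[... 686 characters left out ...]
, 12), (-123, 25, 60, 14), (-127, 24, 62, 25), (-76, -54, 12, 126), (-74, -64, 8, 105)]
234 [(-117, 55, 65, 23), (-123, 57, 68, 21), (-123, 50, 65, 24), (-125, 47, 65, 124), (-113, 24, 52, 81), (-117, 23, 53, 6), (-123, 25, 56, 11), (-126, 23, 56, 58), (-74, -58, 5, 113), (-75, -63, 4, 93)]
236 [(-116, 54, 60, 5), (-123, 57, 64, 17), (-122, 49, 60, 33), (-128, 50, 63, 124), (-75, -28, 12, 86), (-76, -33, 10, 99), (-74, -43, 6, 64), (-74, -50, 3, 86), (-73, -59, 0, 96), (-77, -60, 1, 205)]
238 [(-111, 47, 51, 126), (-117, 48, 54, 65), (-123, 49, 57, 89), (-127, 49, 58, 134), (-74, -29, 7, 85), (-76, -33, 6, 102), (-72, -46, 0, 100), (-73, -52, -2, 176), (-79, -52, 0, 215), (-81, -55, 0, 206)]
```

The knob appears level, with its top at z≈86–87, and the pads are now slipping down it. I'll ease the bolt back onto the notch side, open, and check.

```bash
python3 -m crank '[[0,-0.05,0,0,1.5],[0,-0.1,0,0,1.5],[0,-0.15,0,0,1.5],[0,-0.2,0,0,1.5],[0,-0.25,0,0,1.5],[0,-0.3,0,0,1.5],[0,-0.35,0,0,1.5],[0,-0.4,0,0,1.5],[0,-0.4,0,0,1.5]]'; python3 -m crank '[[0,0,0,0,2.2],[0,0,0,0,2.6],[0,0,0,0,3.5],[0,0,0,0,3.5],[0,0,0,0,3.5],[0,0,-1,0,3.5],[0,0,-3,0,3.5],[0,0,-6,0,3.5],[4,0,-8,0,3.5],[8,0,-10,0,3.5],[10,0,-12,0,0.5],[10,0,-12,0,0.5],[10,0,-12,0,0.5]]'
python3 - <<'E'
from h import *
a=np.radians(19.2);A=np.array([[np.cos(a),np.sin(a)],[-np.sin(a),np.cos(a)]])
for n,win in(('scene',(160,275,235,415)),):
    p,d=snapshot(n);W=cloud(n,d);w=W[win[0]:win[1],win[2]:win[3]].reshape(-1,3);w=w[~np.isnan(w[:,0])]
    B=np.c_[(w[:,:2]-[630,-24])@A.T,w[:,2]]
    k=B[(B[:,0]<-97)&(B[:,0]>-140)&(abs(B[:,1]-32)<30)&(B[:,2]>40)&(B[:,2]<110)];print(n,len(k),np.percentile(k,[3,50,97],axis=0).round(1).tolist() if len(k) else '')
    cv2.imwrite('pics/d.png',cv2.resize(p[160:275,235:415],(800,511),interpolation=cv2.INTER_CUBIC)[...,::-1])
E
```

```text
time: 13.65
tool_pos: [508.9, -33.5, 74.3]
tcp_rot: [-180.0, 0.1, -160.8]
ft_force: [4.2, -3.7, 3.5]
finger_gap: 17.7
grip_force: 29.3
time: 14.95
tool_pos: [414.5, -66.6, 195.2]
tcp_rot: [-179.9, 0.1, -160.8]
ft_force: [1.4, -1.1, -0.4]
finger_gap: 5.1
grip_force: 0.0
scene 125 [[-123.7, 21.5, 72.7], [-116.8, 35.6, 82.1], [-99.9, 39.2, 88.5]]
```

View pics/d.png

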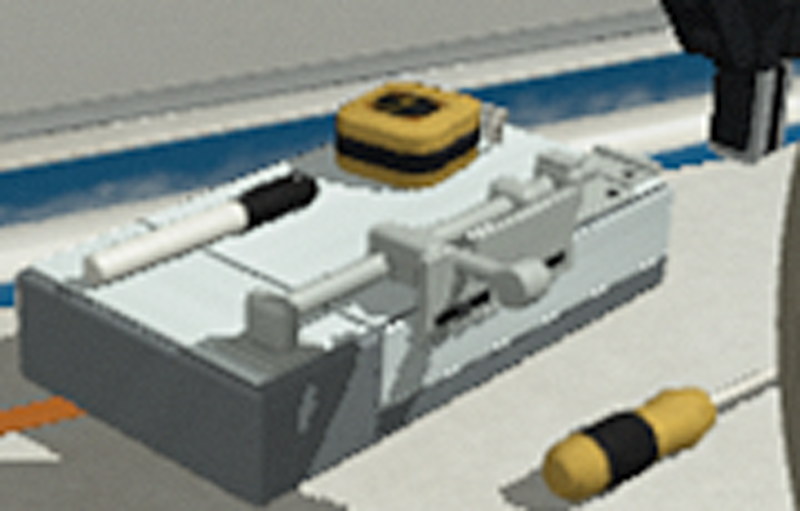

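The picture shows the handle in the notch, close to level. Next I'll press it home from above with closed fingertips, gently.

```bash
python3 -m crank '[[-4,0,2,0,0.3],[-8,0,4,0,0.3],[-10,0,6,0,0.3],[-10,0,7.6,0,0.3],[-10,0,8.1,0,0.3],[-10,0,8.1,0,0.3]]'; python3 -m crank '[[0,0,0.1,0,0.3],[0,0,0.2,0,0.3],[0,0,0.2,0,0.3]]' |sed -n '2p;4p';python3 -m crank '[[0,0,0.1,0,0.3],[0,0,0.1,0,0.3]]' |sed -n '2p;4p'
```

```text
time: 15.6
tool_pos: [507.3, -32.9, 111.1]
tcp_rot: [179.9, -0.2, -160.8]
ft_force: [-0.8, -0.2, 0.5]
finger_gap: 2.7
grip_force: 0.0
tool_pos: [508.7, -33.7, 111.8]
ft_force: [1.0, 0.1, 0.8]
tool_pos: [508.5, -33.6, 110.3]
ft_force: [0.9, 0.2, -1.0]
```

```bash
python3 -m crank '[[0,0,0.1,0,0.3],[0,0,0.1,0,0.3]]' |sed -n '2p;4p'
```

```text
tool_pos: [508.3, -33.5, 108.9]
ft_force: [-0.0, 0.5, -0.6]
```

```bash
python3 -m crank '[[0,0,0.1,0,0.3],[0,0,0.1,0,0.3]]' |sed -n '2p;4p'
```

```text
tool_pos: [508.4, -33.5, 108.1]
ft_force: [-0.8, 0.1, 0.8]
```

```bash
python3 -m crank '[[0,0,0.1,0,0.3],[0,0,0.1,0,0.3]]' |sed -n '2p;4p'
```

```text
tool_pos: [508.5, -33.6, 107.5]
ft_force: [-3.6, 0.1, 6.2]
```

```bash
python3 -m crank '[[0,0,0.05,0,0.3],[0,0,0.05,0,0.3]]' |sed -n '2p;4p'
```

```text
tool_pos: [508.5, -33.7, 107.3]
ft_force: [-4.6, -0.1, 10.0]
```

```bash
python3 -m crank '[[0,0,0.05,0,0.3],[0,0,0.05,0,0.3]]' |sed -n '2p;4p'
```

```text
tool_pos: [508.5, -33.7, 107.1]
ft_force: [-5.3, -0.6, 11.9]
```

The force builds with almost no motion, so the handle is on the notch floor. I'll retreat and take a final look.

```bash
python3 -m crank '[[0,0,-1,0,0.3],[0,0,-4,0,0.3],[2,0,-8,0,0.3],[6,0,-10,0,0.3],[10,0,-12,0,0.3],[10,0,-12,0,0.3],[10,0,-12,0,0.3]]'
python3 - <<'E'
from h import *
p,d=snapshot('scene');q,_=snapshot('top')
cv2.imwrite('pics/e.png',np.hstack([cv2.resize(p[160:275,235:415],(400,256)),cv2.resize(q[90:275,255:455],(277,256))])[...,::-1])
E
```

```text
time: 17.8
tool_pos: [414.4, -66.7, 227.2]
tcp_rot: [-179.9, 0.2, -160.9]
ft_force: [0.0, 0.1, -0.7]
finger_gap: 3.1
grip_force: 0.0
```

View pics/e.png

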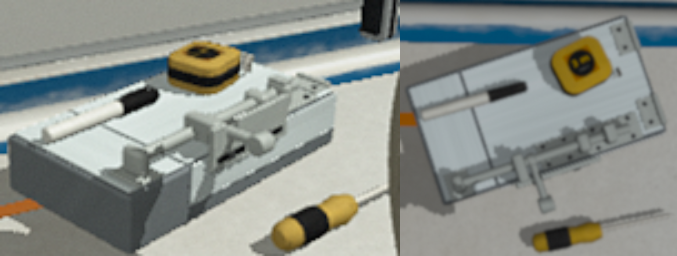

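The handle lies level in the notch, the bystanders haven't moved, and the robot is clear.

```bash
python3 -c "from bench import hand_in;print(hand_in())"
```

```text
the job is handed in; nothing more can be done
None
```

The hatch is bolted: I slid the bolt to the lug (about 5.5 N on the stop), turned the handle down onto the notch floor and let go, with the tape measure, marker and screwdriver untouched, and handed the job in at about 18 s.

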